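# Shut the stationery chest

## Task

The small desk-top stationery chest has been left open: push both of its drawers fully home and swing its lid down until it lies flat on the chest, in any order. Do it gently, without slamming, by pushing with the fingertips on the outside faces only: do not pinch or lift anything, do not reach inside the drawers or under the lid, and leave the cup, stapler, stamp and tape roll beside it where they are.

Things in the scene. Friction and masses are not known exactly. Their poses are not given: they have to be found in the camera images.
- chest: Light grey stationery chest fixed to the desk, 150 deep (x) x 250 wide (y) x 90 mm high to the rim of its top tray; 100 mm high with the lid shut. Origin: centre of its underside, on the desk. Its +x points from the drawer fronts back to the hinge, +y to its left seen from the robot, z up. The blue drawer fronts overlie the carcass front: a shut drawer's outer face is at x = -87 mm.
- drawer_left (a joint): Opening of the left (+y) drawer in m: 0 = fully home, grows as it slides out along the chest's -x; starts 0.035 to 0.075, stop at 0.085. Plain runners with about 2 N of friction: it stays where it is left. Behind its blue front is a white tray, 135 long x 108 wide x 42 mm high, open on top: its inside, not to be touched.
- drawer_right (a joint): Opening of the right (-y) drawer in m: same as the left one.
- drawer_left_face (a point): Point on the outer (robot-side) face of the left drawer's blue front, midway across (chest y = +62 mm), 43 mm above the desk; moves with the drawer. The front is 121 wide x 12 thick x 52 mm high, from 7 to 59 mm above the desk, with no handle (dark finger mark and blank label on it). Axes as the chest's.
- drawer_right_face (a point): The same point on the right drawer's blue front (chest y = -62 mm).
- lid (a joint): Lid angle in rad: 0 = shut, level on the rim; 1.57 = upright; starts 1.15 to 1.45 (leaning a little towards the robot). The hinge runs along the chest's y at its back top edge. It is stiff (0.26 N m: 1 to 2 N near the free edge moves it) and stays where it is left. Its underside has a white lining, not to be touched.
- lid_hinge (a point): Middle of the lid's hinge line: chest frame x = +75 mm, y = 0, 90 mm above the desk.
- lid_push (a point): Point on the lid's blue outer face (up when shut, away from the robot when open), midway across, 20 mm from the free edge. The lid is 160 mm from hinge to free edge, 250 wide, 10 mm thick; this point is 140 mm along it from the hinge and 10 mm out from its underside plane, which holds the hinge line. z axis: outward normal; -x axis: hinge to free edge.
- cup: White ceramic cup, 72 mm across, 85 mm high, stands beside the chest. Origin at the centre of its underside. Leave alone.
- stapler: Red and black stapler, 110 x 34 x 48 mm, stands beside the chest. Origin at the centre of its underside, x along it. Leave alone.
- stamp: Wooden-handled hand stamp, 44 mm across, 74 mm high, stands upright. Origin at the centre of its underside. Leave alone.
- tape: Roll of amber tape lying flat, 90 mm across, 24 mm high. Origin at the centre of its underside. Leave alone.

How it is judged:
By the outcome, as a careful person would: the job done as asked, in the order asked, and still so for the second after the job is handed in, with the robot touching nothing.
It also fails if it takes over 61 s, if anything falls off the work surface, if the arm or the gripper's body presses on something with over 40 N, if the wrist force passes 120 N, or if a joint passes its speed limit or range.

## Robot

A 6-joint arm with a two-finger parallel gripper is mounted at the origin on the work surface. World frame = base frame: x ahead of the robot, y to its left, z up, the work surface at z = 0. Lengths are in mm, angles in rad, forces in N, time in s.
With the tool pointing down it reaches from about 350 to 975 mm from the base axis. Payload 7.1 kg.
Tool frame: the origin (TCP) lies on the mounting face of the last link; the fingertips stand 182 mm ahead of it and the grasp point (between the pads) lies 163 mm ahead of it (ctrl.tip_reach is the distance from the TCP to the fingertips, in mm); z points along the fingers, y is the direction in which the jaws open and shut (so a half turn about z gives the same grasp; the last joint's range is limited). The gripper opens to 88 mm and grips with 3 to 60 N. Pads are 20 mm wide; open, the fingers measure 115 mm over their backs; the gripper's body (75 mm by 178 mm) begins 61 mm behind the grasp point.
Start: joints at [-1.18, 0.423, 1.63, -0, 1.089, -0.019], TCP at [249.032, -573.227, 404.675] pointing down, gripper open.
Joint ranges: [-3, 3], [-0.9, 2.11], [0.09, 2.58], [-1.31, 4.45], [0.11, 2.69], [-2.54, 2.54]. Speed limits (rad/s): [2.39, 2.39, 3.01, 3.14, 3.14, 3.14].

## Interface

Orientations are given as a rotation vector (axis times angle).
In Python, from workcell import ctrl gives the robot as it stands.
- The arm moves only by the tool jog_arm, never from a script. Its argument "steps" is a list that holds one entry, the list of rows, each a list of 7 numbers: the shift along the tool's x, y, z in m, then the turn, a rotation vector about the tool's x, y, z in degrees, then the gripper's target within -1 to 1 (shut at 1, half-way at 0, fully open at -1). A call has 1 to 20 rows; each row shifts and turns the commanded pose from where the row before left it, along the tool's axes as they then stand; what a row does not reach is not made up. A row lasts 1/12 s, in which the tool goes at most 41.7 mm and 7.16 degrees, less where a joint would pass 70% of its speed; a pose out of reach is approached as far as the arm can. A call is refused whole if a number of a shift passes 0.0417 or a number of a turn 7.16, either way. A call with a gripper value outside its range is refused whole. The fingers move at their own pace and stop on an object; the grip force is fixed at half the most. Time passes only in rows, so rows that do not move let the fingers close. It gives the time, the measured TCP pose, the force and the opening at its end, in the units of the state.
- ctrl.get_obs(): the state, without advancing time (a new reading comes with each control period).
- ctrl.get_image(name): name is "side" or "top"; returns the picture (400x640x3 uint8, red, green, blue); there is no depth.
- ctrl.camera_info(name): a dict with "fx", "fy", "cx", "cy" (pixels), "dist" ([k1, k2, p1, p2, k3] as OpenCV has them; the pictures are not rectified), "origin" and "attitude" of the camera in the world. Camera axes: x right, y down, z forward; pixel columns grow to the right and rows downward; lengths in mm; the calibration is good to about 2 mm. A picture is of the moment at which its call begins. camera_info takes no time and is no camera call.
- ctrl.close_job(): hands the job in, once; it reports no verdict.
Trained networks look in the newest picture that a camera, given by its name, has taken for a name from the list of things; names that differ only in an ending like _2 or _b are one class to them, and where a whole thing is asked for, a point or a joint stands for the part that bears it (a point fixed in the world has none). Each returns a list of dicts, best first, with "p" (0 to 1); they miss things now and then, are a little off and sometimes report something else, mostly with a low value. They report only what shows in the picture. A call takes as long as a camera call.
- ctrl.look_for(thing, camera): "bbox" ([left, top, right, bottom] in pixels, round what is visible of it).
- ctrl.trace(thing, camera): "pixels" (400x640 bool, what is visible of it) and "bbox" ([left, top, right, bottom] in pixels, round what is visible of it).
- ctrl.landmark_of(thing, camera): "uv" ([column, row] in pixels: a listed point, or the origin of a listed thing).
The state is a dict: "t": time; "qpos": joint angles; "qvel": joint speeds; "joint_torque": joint torques, N m; "ee_pos": TCP position; "orientation": TCP orientation; "ft_force": force on the tool from outside, world axes, zero at the start; "moment": the same for the moment, N m; "width": finger opening in mm.
Only numpy, scipy, OpenCV 4.12 (cv2) and the standard library are available. Lean on these libraries where they do the work, as an engineer would, in place of code of your own. Each camera call takes 0.05 s, during which the arm holds its last target.

## Working session

There is one attempt and no reset: what is moved stays moved. The work goes in short steps, Python scripts to look and compute and a tool call to move; the robot and the scene stay as the last step left them, time stands still between calls to the robot, and variables do not carry over. Pictures are saved under pics/ and viewed, and the job is handed in when it is done.

Besides the shell and the picture viewer there is one more tool, called as name(argument=value, ...), one argument or row to a line, values as JSON. jog_arm: Moves the arm, as the interface text tells. Its arguments: {"type":"object","properties":{"steps":{"type":"array"}},"required":["steps"]}

```bash
ls; mkdir -p pics; python3 - <<'E'
from workcell import ctrl
import cv2,numpy as np
for n in ("side","top"):
    im=ctrl.get_image(n); cv2.imwrite(f"pics/{n}0.png",im[:,:,::-1]); print(n,ctrl.camera_info(n))
    for th in ["chest","drawer_left_face","drawer_right_face","lid_hinge","lid_push","cup","stapler","stamp","tape"]:
        r=ctrl.landmark_of(th,n); print(th,[(np.round(x["uv"],1).tolist(),round(x["p"],2)) for x in r[:2]])
print(ctrl.get_obs(),ctrl.tip_reach)
E
```

```text
pics
side {'fx': 389.7223133207676, 'fy': 389.7223133207676, 'cx': 322.4329307238126, 'cy': 196.2921806333897, 'dist': array([0.02202201, 0.        , 0.        , 0.        , 0.        ]), 'origin': array([406.48185277, 643.76464871, 522.23931969]), 'attitude': array([-0.43905826,  2.6473392 , -1.37112305])}
chest [([325.9, 230.9], 0.78)]
drawer_left_face [([390.7, 261.7], 0.81)]
drawer_right_face [([410.0, 220.1], 0.62)]
lid_hinge [([292.6, 185.8], 0.72)]
lid_push [([301.5, 122.8], 0.9)]
cup [([404.0, 197.8], 0.6)]
stapler [([243.3, 290.8], 0.62)]
stamp [([325.7, 231.0], 0.52)]
tape [([314.5, 333.3], 0.6)]
top {'fx': 489.2548898385407, 'fy': 489.2548898385407, 'cx': 322.5584874130877, 'cy': 196.96450310763387, 'dist': array([-0.01472557,  0.        ,  0.        ,  0.        ,  0.        ]), 'origin': array([ 483.16583901,   32.63075798, 1119.25119732]), 'attitude': array([-2.20050334,  2.13758933, -0.12742174])}
chest [([308.4, 205.1], 0.72)]
drawer_left_face [([267.9, 271.4], 0.67)]
drawer_right_face [([323.0, 276.6], 0.87), ([224.0, 166.7], 0.21)]
lid_hinge [([313.8, 171.0], 0.83)]
lid_push [([314.3, 167.2], 0.85)]
cup [([390.0, 264.5], 0.79)]
stapler [([221.3, 167.9], 0.73)]
stamp [([399.5, 195.7], 0.72)]
tape [([209.1, 228.9], 0.93)]
{'t': 1.0, 'qpos': array([-1.18003336e+00,  4.23109822e-01,  1.62987001e+00, -3.46289528e-06,
        1.08856641e+00, -1.90122203e-02]), 'qvel': array([ 2.76575602e-04, -8.91169431e-05, -3.19718881e-04,  4.74444402e-04,
       -9.69237557e-04, -1.30522555e-03]), 'joint_torque': array([ 1.20571745e-03, -5.44581556e+01, -2.74046874e+01,  6.46450999e-02,
        1.68107345e-02,  6.43478700e-06]), 'ee_pos': array([ 249.0193127 , -573.25218873,  404.68073115]), 'orientation': array([3.07583693e+00, 6.39172428e-01, 8.73872150e-06]), 'ft_force': array([-0.27723642, -0.4248866 ,  0.3984877 ]), 'moment': array([ 0.01828347,  0.00863538, -0.03355961]), 'width': 87.7043472958682} 182.0
```

View pics/side0.png

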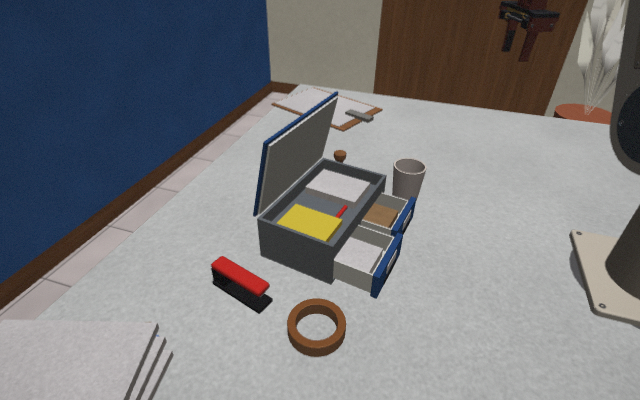

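View pics/top0.png

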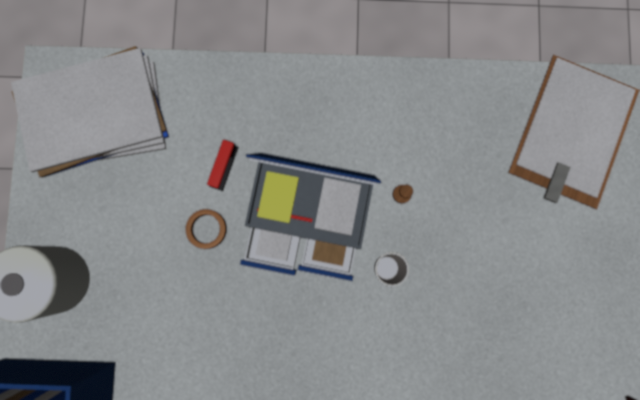

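```bash
cat > h.py <<'E'
import numpy as np,cv2
from scipy.optimize import least_squares
from scipy.spatial.transform import Rotation as R
from workcell import ctrl
def proj(P,n):
    c=ctrl.camera_info(n); Rw=R.from_rotvec(c["attitude"]).as_matrix()
    Pc=(np.atleast_2d(P)-c["origin"])@Rw
    K=np.array([[c["fx"],0,c["cx"]],[0,c["fy"],c["cy"]],[0,0,1]])
    return cv2.projectPoints(Pc,np.zeros(3),np.zeros(3),K,c["dist"])[0].reshape(-1,2)
def ray(uv,n,z):
    c=ctrl.camera_info(n); K=np.array([[c["fx"],0,c["cx"]],[0,c["fy"],c["cy"]],[0,0,1]])
    u=cv2.undistortPoints(np.array([[uv]],float),K,c["dist"]).ravel()
    d=R.from_rotvec(c["attitude"]).as_matrix()@np.array([u[0],u[1],1]); o=c["origin"]
    return o+d*(z-o[2])/d[2]
def w(p,P):
    P=np.atleast_2d(P).astype(float); c,s=np.cos(p[2]),np.sin(p[2])
    return np.c_[p[0]+c*P[:,0]-s*P[:,1],p[1]+s*P[:,0]+c*P[:,1],P[:,2]]
def lidpt(th,s,y,h): return [75-s*np.cos(th)+h*np.sin(th),y,90+s*np.sin(th)+h*np.cos(th)]
def pts(p):
    return dict(chest=[0,0,0],drawer_left_face=[-87-p[3],62,43],drawer_right_face=[-87-p[4],-62,43],lid_hinge=[75,0,90],lid_push=lidpt(p[5],140,0,10))
E
cat > fit.py <<'E'
from h import *
obs=dict(side=dict(chest=(325.9,230.9),drawer_left_face=(390.7,261.7),drawer_right_face=(410,220.1),lid_hinge=(292.6,185.8),lid_push=(301.5,122.8)),
top=dict(chest=(308.4,205.1),drawer_left_face=(267.9,271.4),drawer_right_face=(323,276.6),lid_hinge=(313.8,171),lid_push=(314.3,167.2)))
# hand-read corners: carcass/lid
def res(p,full=False):
    q=pts(p); r=[]
    for n in obs:
        for k in obs[n]: r+=list(proj(w(p,q[k]),n)[0]-obs[n][k])
    return np.array(r)
s=least_squares(res,[470,50,-.1,50,50,1.3],x_scale=[10,10,.1,10,10,.1],loss="soft_l1")
p=s.x; print(np.round(p,3)); print(np.round(res(p).reshape(-1,2),1).tolist())
np.save("p.npy",p)
for k,uv,n in [("cup",(390,264.5),"top"),("stapler",(221.3,167.9),"top"),("stamp",(399.5,195.7),"top"),("tape",(209.1,228.9),"top")]: print(k,ray(uv,n,0).round())
for n in obs:
    im=cv2.imread(f"pics/{n}0.png"); im=cv2.resize(im,None,fx=2,fy=2)
    def L(P): 
        a=np.round(proj(w(p,P),n)*2+.5).astype(int); cv2.polylines(im,[a.reshape(-1,1,2)],True,(0,255,0),1)
    L([[-75,-125,90],[75,-125,90],[75,125,90],[-75,125,90]]);L([[-75,-125,0],[75,-125,0],[75,125,0],[-75,125,0]])
    for d,y in((p[3],62),(p[4],-62)): L([[-87-d,y-60.5,7],[-87-d,y+60.5,7],[-87-d,y+60.5,59],[-87-d,y-60.5,59]])
    for h in(0,10): L([lidpt(p[5],a,b,h) for a,b in((0,-125),(160,-125),(160,125),(0,125))])
    c=proj(w(p,[0,0,50]),n)[0]*2; x,y=int(max(c[0]-300,0)),int(max(c[1]-250,0))
    cv2.imwrite(f"pics/{n}_fit.png",im[y:y+500,x:x+600])
E
python3 fit.py
```

```text
[ 5.81933e+02  5.70110e+01 -1.55000e-01  7.02800e+01  6.39610e+01
  1.35000e+00]
[[-0.2, -0.1], [0.7, -1.0], [-1.0, -0.2], [0.6, -1.2], [0.1, -0.4], [-0.1, 1.8], [-1.4, -0.7], [0.1, 1.7], [0.3, -2.4], [-2.9, -0.1]]
cup [ 456. -133.    0.]
stapler [666. 261.   0.]
stamp [ 614. -152.    0.]
tape [525. 282.   0.]
```

View pics/side_fit.png

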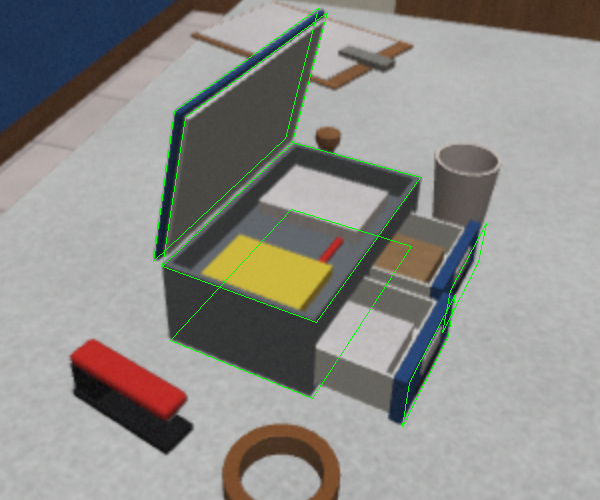

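View pics/top_fit.png

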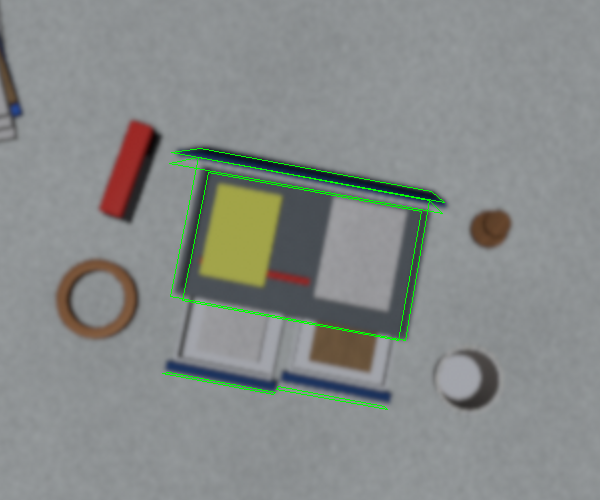

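```bash
cat > st.py <<'E'
from h import *
p=np.load("p.npy"); o=ctrl.get_obs(); e=o["ee_pos"]; Rt=R.from_rotvec(o["orientation"]).as_matrix()
tip=e+Rt@[0,0,182.]
c,s=np.cos(p[2]),np.sin(p[2]); d=tip-[p[0],p[1],0]
print("t",o["t"],"tip chest",np.round([c*d[0]+s*d[1],-s*d[0]+c*d[1],tip[2]],1),"yaw err deg",round(np.degrees(np.arctan2(Rt[1,0],Rt[0,0])-p[2]),2),"zax",Rt[:,2].round(3),"F",o["ft_force"].round(1),"w",round(o["width"],1))
E
python3 st.py
```

```text
t 1.0 tip chest [-231.7 -674.1  222.7] yaw err deg 32.35 zax [ 0. -0. -1.] F [-0.3 -0.4  0.4] w 87.7
```

jog_arm(
  steps=[
    [[0,0,0,0,0,6.47,1],[0,0,0,0,0,6.47,1],[0,0,0,0,0,6.47,1],[0,0,0,0,0,6.47,1],[0,0,0,0,0,6.47,1],[0,-0.02,0,0,0,0,1],[0.003,-0.035,0,0,0,0,1],[0.003,-0.04,0,0,0,0,1],[0.003,-0.04,0,0,0,0,1],[0.003,-0.04,0,0,0,0,1],[0.003,-0.04,0,0,0,0,1],[0.003,-0.04,0,0,0,0,1],[0.003,-0.04,0,0,0,0,1],[0.003,-0.04,0,0,0,0,1],[0.003,-0.04,0,0,0,0,1],[0.003,-0.04,0,0,0,0,1],[0.003,-0.04,0,0,0,0,1],[0.003,-0.04,0,0,0,0,1],[0.001,-0.04,0,0,0,0,1],[0,-0.04,0,0,0,0,1]],
  ],
)

```text
t: 2.67
ee_pos: [374.3, -8.9, 405.1]
orientation: [3.132, -0.243, 0.002]
ft_force: [0.8, -0.3, -0.5]
width: 0.3
```

```bash
python3 st.py
```

```text
t 2.6667 tip chest [-194.8  -97.1  223.1] yaw err deg -0.01 zax [ 0.001 -0.    -1.   ] F [ 0.8 -0.3 -0.5] w 0.3
```

jog_arm(
  steps=[
    [[0,-0.035,0,0,0,0,1],[0,-0.035,0.02,0,0,0,1],[0,-0.035,0.02,0,0,0,1],[0,-0.03,0.025,0,0,0,1],[0,-0.02,0.03,0,0,0,1],[0,0,0.03,0,0,0,1],[0,0,0.03,0,0,0,1],[0,0,0.02,0,0,0,1],[0,0,0.012,0,0,0,1],[0,0,0,0,0,0,1],[0,0,0,0,0,0,1]],
  ],
)

```text
t: 3.58
ee_pos: [398.1, 142.4, 217.4]
orientation: [3.132, -0.243, -0.002]
ft_force: [-0.1, 0.4, 0.6]
width: 0.3
```

```bash
python3 st.py; python3 - <<'E'
from h import *
for n in ("side","top"):
    im=ctrl.get_image(n); cv2.imwrite(f"pics/{n}1.png",im[:,:,::-1])
a=cv2.imread("pics/side1.png")[100:350,200:500];b=cv2.imread("pics/top1.png")[100:350,150:450]
cv2.imwrite("pics/b1.png",cv2.resize(np.hstack([a,b]),None,fx=1.33,fy=1.33))
E
```

```text
t 3.5833 tip chest [-195.    55.9   35.4] yaw err deg 0.0 zax [-0.001 -0.    -1.   ] F [-0.1  0.4  0.6] w 0.3
```

View pics/b1.png

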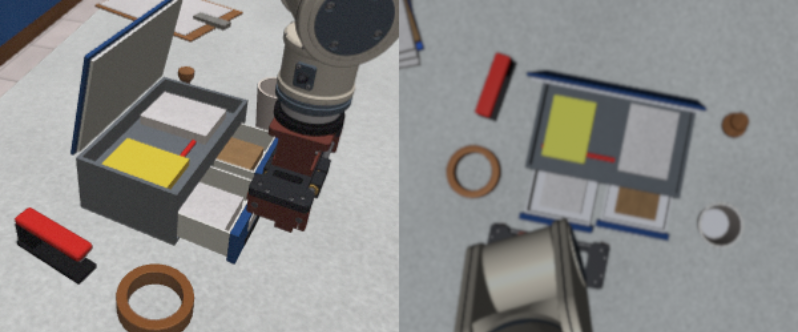

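The gripper stands in front of the left drawer (about row 220, column 555 in the joined picture) and nothing is disturbed. Next I push the drawer slowly.

jog_arm(
  steps=[
    [[0.006,-0.002,0,0,0,0,1],[0.004,-0.002,0,0,0,0,1],[0.003,0,0,0,0,0,1],[0.003,0,0,0,0,0,1],[0.003,0,0,0,0,0,1],[0.003,0,0,0,0,0,1],[0.003,0,0,0,0,0,1],[0.003,0,0,0,0,0,1],[0.003,0,0,0,0,0,1],[0.003,0,0,0,0,0,1],[0.004,0,0,0,0,0,1],[0.004,0,0,0,0,0,1],[0.004,0,0,0,0,0,1],[0.004,0,0,0,0,0,1],[0.004,0,0,0,0,0,1],[0.004,0,0,0,0,0,1],[0.004,0,0,0,0,0,1],[0.004,0,0,0,0,0,1],[0.004,0,0,0,0,0,1],[0.004,0,0,0,0,0,1]],
  ],
)

```text
t: 5.35
ee_pos: [472.2, 134.8, 217.6]
orientation: [3.132, -0.243, -0.0]
ft_force: [-1.4, -2.1, -1.3]
width: -0.1
```

```bash
python3 st.py
```

```text
t 5.35 tip chest [-120.4   59.9   35.6] yaw err deg 0.0 zax [-0. -0. -1.] F [-1.4 -2.1 -1.3] w -0.1
```

jog_arm(
  steps=[
    [[0.003,0,0,0,0,0,1],[0.003,0,0,0,0,0,1],[0.002,0,0,0,0,0,1],[0.002,0,0,0,0,0,1],[0.002,0,0,0,0,0,1],[0.002,0,0,0,0,0,1],[0.001,0,0,0,0,0,1],[0.001,0,0,0,0,0,1],[0.001,0,0,0,0,0,1],[0.001,0,0,0,0,0,1],[0,0,0,0,0,0,1]],
  ],
)

```text
t: 6.27
ee_pos: [489.9, 132.1, 217.7]
orientation: [-3.132, 0.243, -0.001]
ft_force: [-2.1, -0.4, -0.1]
width: 0.3
```

```bash
python3 st.py
```

```text
t 6.2667 tip chest [-102.4   60.    35.7] yaw err deg 0.0 zax [ 0.  0. -1.] F [-2.1 -0.4 -0.1] w 0.3
```

jog_arm(
  steps=[
    [[0.001,0,0,0,0,0,1],[0.001,0,0,0,0,0,1],[0.001,0,0,0,0,0,1],[0.001,0,0,0,0,0,1]],
  ],
)

```text
t: 6.6
ee_pos: [493.7, 131.5, 217.7]
orientation: [-3.132, 0.243, -0.0]
ft_force: [-2.4, -1.3, 0.2]
width: 0.7
```

jog_arm(
  steps=[
    [[0.001,0,0,0,0,0,1],[0.001,0,0,0,0,0,1]],
  ],
)

```text
t: 6.77
ee_pos: [495.7, 131.2, 217.7]
orientation: [-3.132, 0.243, -0.0]
ft_force: [-1.9, -1.0, 0.8]
width: 0.4
```

jog_arm(
  steps=[
    [[0.001,0,0,0,0,0,1],[0.001,0,0,0,0,0,1]],
  ],
)

```text
t: 6.93
ee_pos: [496.8, 131.0, 217.7]
orientation: [3.132, -0.244, -0.004]
ft_force: [-9.6, 3.0, 8.0]
width: 0.8
```

jog_arm(
  steps=[
    [[0.001,0,0,0,0,0,1]],
  ],
)

```text
t: 7.02
ee_pos: [497.1, 130.9, 217.6]
orientation: [3.132, -0.244, -0.007]
ft_force: [-12.5, 5.4, 10.4]
width: 0.6
```

jog_arm(
  steps=[
    [[-0.003,0,0,0,0,0,1],[-0.012,0,0,0,0,0,1],[-0.025,0,0,0,0,0,1],[-0.025,0,0,0,0,0,1],[-0.022,0.005,0,0,0,0,1],[-0.006,0.025,0,0,0,0,1],[0,0.03,0,0,0,0,1],[0,0.03,0,0,0,0,1],[0,0.022,0,0,0,0,1],[0,0.01,0,0,0,0,1],[0,0,0,0,0,0,1],[0,0,0,0,0,0,1]],
  ],
)

```text
t: 8.02
ee_pos: [387.9, 24.4, 217.9]
orientation: [-3.132, 0.245, -0.002]
ft_force: [0.0, 0.7, -0.5]
width: 0.5
```

```bash
python3 st.py
```

```text
t 8.0167 tip chest [-186.4  -62.1   35.9] yaw err deg -0.09 zax [ 0.001  0.    -1.   ] F [ 0.   0.7 -0.5] w 0.5
```

jog_arm(
  steps=[
    [[0.005,0,0,0,0,0,1],[0.005,0,0,0,0,0,1],[0.003,0,0,0,0,0,1],[0.003,0,0,0,0,0,1],[0.003,0,0,0,0,0,1],[0.003,0,0,0,0,0,1],[0.003,0,0,0,0,0,1],[0.003,0,0,0,0,0,1],[0.003,0,0,0,0,0,1],[0.003,0,0,0,0,0,1],[0.003,0,0,0,0,0,1],[0.003,0,0,0,0,0,1],[0.004,0,0,0,0,0,1],[0.004,0,0,0,0,0,1],[0.004,0,0,0,0,0,1],[0.004,0,0,0,0,0,1],[0.004,0,0,0,0,0,1],[0.004,0,0,0,0,0,1],[0.004,0,0,0,0,0,1],[0.004,0,0,0,0,0,1]],
  ],
)

```text
t: 9.68
ee_pos: [459.3, 13.3, 217.6]
orientation: [3.132, -0.243, -0.0]
ft_force: [-2.8, -1.6, -0.4]
width: 0.6
```

jog_arm(
  steps=[
    [[0.003,0,0,0,0,0,1],[0.002,0,0,0,0,0,1],[0.002,0,0,0,0,0,1],[0.002,0,0,0,0,0,1],[0.002,0,0,0,0,0,1],[0.001,0,0,0,0,0,1],[0.001,0,0,0,0,0,1],[0,0,0,0,0,0,1]],
  ],
)

```text
t: 10.35
ee_pos: [472.1, 11.4, 217.7]
orientation: [-3.132, 0.243, -0.001]
ft_force: [-1.1, -0.8, 0.0]
width: 0.4
```

```bash
python3 st.py
```

```text
t 10.35 tip chest [-101.4  -62.    35.7] yaw err deg 0.0 zax [ 0.  0. -1.] F [-1.1 -0.8  0. ] w 0.4
```

jog_arm(
  steps=[
    [[0.001,0,0,0,0,0,1],[0.001,0,0,0,0,0,1],[0.001,0,0,0,0,0,1],[0.001,0,0,0,0,0,1],[0.001,0,0,0,0,0,1]],
  ],
)

```text
t: 10.77
ee_pos: [476.4, 10.7, 217.6]
orientation: [-3.132, 0.243, 0.003]
ft_force: [-7.5, 1.2, 6.4]
width: 0.3
```

jog_arm(
  steps=[
    [[0.001,0,0,0,0,0,1],[0.001,0,0,0,0,0,1]],
  ],
)

```text
t: 10.93
ee_pos: [477.1, 10.6, 217.5]
orientation: [-3.132, 0.243, 0.009]
ft_force: [-12.0, 4.3, 10.8]
width: 0.6
```

jog_arm(
  steps=[
    [[0.001,0,0,0,0,0,1]],
  ],
)

```text
t: 11.02
ee_pos: [477.4, 10.5, 217.4]
orientation: [-3.132, 0.243, 0.012]
ft_force: [-14.1, 3.8, 11.9]
width: 0.5
```

jog_arm(
  steps=[
    [[-0.005,0,0,0,0,0,1],[-0.018,0,0,0,0,0,1],[-0.022,0,0,0,0,0,1],[0,0,-0.025,0,0,0,1],[0,0,-0.035,0,0,0,1],[0,0,-0.035,0,0,0,1],[0,-0.01,-0.035,0,0,0,1],[0,-0.01,-0.035,0,0,0,1],[0,-0.01,-0.035,0,0,0,1],[0,-0.01,-0.035,0,0,0,1],[0,-0.01,-0.03,0,0,0,1],[0.02,-0.012,-0.01,0,0,0,1],[0.035,0,0,0,0,0,1],[0.035,0,0,0,0,0,1],[0.035,0,0,0,0,0,1],[0.035,0,0,0,0,0,1],[0.035,0,0,0,0,0,1],[0.03,0,0,0,0,0,1],[0.015,0,0,0,0,0,1],[0,0,0,0,0,0,1]],
  ],
)

```text
t: 12.68
ee_pos: [684.7, 40.8, 492.0]
orientation: [-3.132, 0.244, -0.004]
ft_force: [-0.6, 0.0, -0.6]
width: 0.4
```

```bash
python3 st.py; python3 - <<'E'
from h import *
for n in ("side","top"):
    im=ctrl.get_image(n); cv2.imwrite(f"pics/{n}2.png",im[:,:,::-1])
a=cv2.imread("pics/side2.png")[0:350,200:500];b=cv2.imread("pics/top2.png")[50:400,150:450]
cv2.imwrite("pics/b2.png",cv2.resize(np.hstack([a,b]),None,fx=1.33,fy=1.33))
E
```

```text
t 12.6833 tip chest [ 1.045e+02 -1.000e-01  3.100e+02] yaw err deg -0.04 zax [ 0.002 -0.    -1.   ] F [-0.6  0.  -0.6] w 0.4
```

View pics/b2.png

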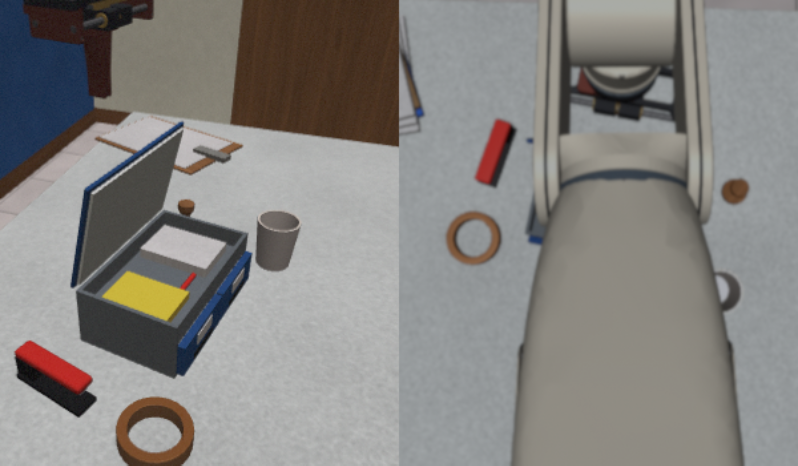

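```bash
python3 - <<'E'
import numpy as np
# bias b into lid
th=np.linspace(1.35,0,49); b=1.0; s=130
x=75-s*np.cos(th)+(10-b)*np.sin(th)+10; z=90+s*np.sin(th)+(10-b)*np.cos(th)
print(x[0],z[0],x[-1],z[-1])
X=np.round(x).astype(int);Z=np.round(z).astype(int)
print([[int(a),int(c)] for a,c in zip(np.diff(X),-np.diff(Z))])
E
```

```text
65.31064089834453 218.81509670130305 -45.0 99.0
[[-3, 1], [-4, 0], [-3, 1], [-4, 1], [-4, 1], [-3, 1], [-4, 2], [-3, 1], [-3, 1], [-4, 2], [-3, 1], [-3, 2], [-3, 2], [-4, 2], [-3, 2], [-3, 2], [-3, 2], [-3, 2], [-3, 2], [-2, 3], [-3, 2], [-3, 2], [-2, 3], [-3, 3], [-2, 2], [-3, 3], [-2, 3], [-2, 3], [-2, 3], [-2, 3], [-2, 3], [-2, 3], [-2, 4], [-2, 3], [-1, 3], [-2, 3], [-1, 4], [-1, 3], [-2, 4], [-1, 3], [-1, 4], [-1, 3], [0, 4], [-1, 3], [-1, 4], [0, 4], [-1, 3], [0, 4]]
```

jog_arm(
  steps=[
    [[0,0,0.02,0,0,0,1],[0,0,0.03,0,0,0,1],[0,0,0.025,0,0,0,1],[0,0,0.015,0,0,0,1],[-0.008,0,0.002,0,0,0,1],[-0.01,0,0,0,0,0,1],[-0.007,0,0,0,0,0,1],[-0.003,0,0,0,0,0,1],[0,0,0,0,0,0,1]],
  ],
)

```text
t: 13.53
ee_pos: [653.5, 46.0, 402.7]
orientation: [-3.132, 0.242, -0.004]
ft_force: [0.3, 1.3, 0.4]
width: 0.7
```

```bash
python3 st.py
```

```text
t 13.5333 tip chest [ 72.9   0.3 220.7] yaw err deg 0.03 zax [ 0.002  0.    -1.   ] F [0.3 1.3 0.4] w 0.7
```

jog_arm(
  steps=[
    [[-0.002,0,0.001,0,0,0,1],[-0.002,0,0,0,0,0,1],[-0.002,0,0,0,0,0,1],[-0.003,0,0.001,0,0,0,1],[-0.004,0,0,0,0,0,1],[-0.003,0,0.001,0,0,0,1],[-0.004,0,0.001,0,0,0,1],[-0.004,0,0.001,0,0,0,1],[-0.003,0,0.001,0,0,0,1],[-0.004,0,0.002,0,0,0,1],[-0.003,0,0.001,0,0,0,1]],
  ],
)

```text
t: 14.45
ee_pos: [620.2, 51.0, 391.4]
orientation: [-3.132, 0.243, 0.001]
ft_force: [2.0, 0.7, 1.3]
width: 0.5
```

```bash
python3 st.py
```

```text
t 14.45 tip chest [ 38.6   0.  209.4] yaw err deg 0.01 zax [-0.  0. -1.] F [2.  0.7 1.3] w 0.5
```

jog_arm(
  steps=[
    [[-0.003,0,0.001,0,0,0,1],[-0.004,0,0.002,0,0,0,1],[-0.003,0,0.001,0,0,0,1],[-0.003,0,0.002,0,0,0,1],[-0.003,0,0.002,0,0,0,1],[-0.004,0,0.002,0,0,0,1],[-0.003,0,0.002,0,0,0,1],[-0.003,0,0.002,0,0,0,1],[-0.003,0,0.002,0,0,0,1],[-0.003,0,0.002,0,0,0,1],[-0.003,0,0.002,0,0,0,1],[-0.002,0,0.003,0,0,0,1],[-0.003,0,0.002,0,0,0,1],[-0.003,0,0.002,0,0,0,1],[-0.002,0,0.003,0,0,0,1],[-0.003,0,0.003,0,0,0,1]],
  ],
)

```text
t: 15.78
ee_pos: [573.0, 58.3, 358.4]
orientation: [3.132, -0.243, -0.0]
ft_force: [0.7, -0.5, 0.9]
width: 0.5
```

```bash
python3 st.py
```

```text
t 15.7833 tip chest [-9.100e+00 -1.000e-01  1.764e+02] yaw err deg 0.0 zax [-0. -0. -1.] F [ 0.7 -0.5  0.9] w 0.5
```

jog_arm(
  steps=[
    [[-0.002,0,0.002,0,0,0,1],[-0.003,0,0.003,0,0,0,1],[-0.002,0,0.003,0,0,0,1],[-0.002,0,0.003,0,0,0,1],[-0.002,0,0.003,0,0,0,1],[-0.002,0,0.003,0,0,0,1],[-0.002,0,0.003,0,0,0,1],[-0.002,0,0.003,0,0,0,1],[-0.002,0,0.004,0,0,0,1],[-0.002,0,0.003,0,0,0,1],[-0.001,0,0.003,0,0,0,1],[-0.002,0,0.003,0,0,0,1],[-0.001,0,0.003,0,0,0,1],[-0.001,0,0.003,0,0,0,1],[-0.002,0,0.003,0,0,0,1],[-0.001,0,0.003,0,0,0,1],[0,0,0,0,0,0,1]],
  ],
)

```text
t: 17.2
ee_pos: [544.2, 62.8, 310.0]
orientation: [3.132, -0.243, -0.002]
ft_force: [0.2, 0.1, 0.3]
width: 0.2
```

```bash
python3 st.py; python3 - <<'E'
from h import *
im=ctrl.get_image("side"); cv2.imwrite("pics/side3.png",im[50:350,200:500,::-1])
E
```

```text
t 17.2 tip chest [-38.4  -0.2 128. ] yaw err deg 0.0 zax [-0.001 -0.    -1.   ] F [0.2 0.1 0.3] w 0.2
```

View pics/side3.png

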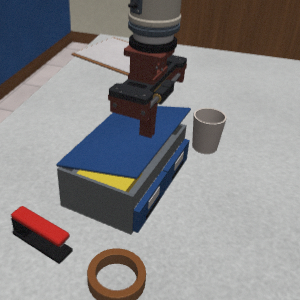

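The lid follows, with its free edge still up a little, and the fingertip is on the blue face at about (150,130).

jog_arm(
  steps=[
    [[-0.001,0,0.003,0,0,0,1],[-0.001,0,0.003,0,0,0,1],[-0.001,0,0.003,0,0,0,1],[-0.001,0,0.003,0,0,0,1],[0,0,0.002,0,0,0,1],[-0.001,0,0.002,0,0,0,1],[0,0,0.002,0,0,0,1],[0,0,0.002,0,0,0,1],[-0.001,0,0.002,0,0,0,1],[0,0,0.001,0,0,0,1],[0,0,0.001,0,0,0,1]],
  ],
)

```text
t: 18.17
ee_pos: [538.6, 63.7, 286.5]
orientation: [3.132, -0.243, -0.001]
ft_force: [-1.0, 0.4, -0.4]
width: 0.9
```

jog_arm(
  steps=[
    [[0,0,0.001,0,0,0,1],[0,0,0.001,0,0,0,1]],
  ],
)

```text
t: 18.33
ee_pos: [538.6, 63.7, 284.5]
orientation: [3.132, -0.243, -0.001]
ft_force: [-0.9, 0.4, -0.2]
width: 0.6
```

```bash
python3 st.py
```

```text
t 18.3333 tip chest [-4.400e+01 -1.000e-01  1.025e+02] yaw err deg 0.0 zax [-0.001  0.    -1.   ] F [-0.9  0.4 -0.2] w 0.6
```

jog_arm(
  steps=[
    [[0,0,0.001,0,0,0,1],[0,0,0.001,0,0,0,1]],
  ],
)

```text
t: 18.5
ee_pos: [538.6, 63.7, 282.6]
orientation: [3.132, -0.243, -0.0]
ft_force: [-0.8, 0.0, 1.1]
width: 0.7
```

jog_arm(
  steps=[
    [[0,0,0.001,0,0,0,1]],
  ],
)

```text
t: 18.58
ee_pos: [538.7, 63.7, 282.1]
orientation: [3.132, -0.243, -0.001]
ft_force: [-5.4, -0.3, 19.1]
width: -0.1
```

jog_arm(
  steps=[
    [[0,0,0.001,0,0,0,1]],
  ],
)

```text
t: 18.67
ee_pos: [538.7, 63.7, 282.0]
orientation: [3.132, -0.243, -0.001]
ft_force: [-8.9, -1.1, 27.2]
width: -0.0
```

The lid is seated: the tip is at z = 100 with a firm reaction. I'll back off and check.

jog_arm(
  steps=[
    [[0,0,-0.002,0,0,0,1],[0,0,-0.004,0,0,0,1],[0,0,-0.01,0,0,0,1],[0,0,-0.025,0,0,0,1],[0,0,-0.035,0,0,0,1],[0,0,-0.035,0,0,0,1],[0,0,-0.035,0,0,0,1],[0,0.03,-0.02,0,0,0,1],[0,0.04,0,0,0,0,1],[0,0.04,0,0,0,0,1],[0,0.04,0,0,0,0,1],[0,0.04,0,0,0,0,1],[0,0.04,0,0,0,0,1],[0,0.04,0,0,0,0,1],[0,0.04,0,0,0,0,1],[0,0.04,0,0,0,0,1],[0,0.03,0,0,0,0,1],[0,0.015,0,0,0,0,1],[0,0,0,0,0,0,1],[0,0,0,0,0,0,1]],
  ],
)

```text
t: 20.33
ee_pos: [477.6, -326.6, 446.7]
orientation: [-3.131, 0.245, 0.0]
ft_force: [0.3, 0.3, 0.4]
width: 1.1
```

```bash
python3 st.py; python3 - <<'E'
from h import *
p=np.load("p.npy");p[3:6]=0;q=pts(p)
for n in ("side","top"):
    im=ctrl.get_image(n); im=cv2.resize(im[:,:,::-1],None,fx=2,fy=2)
    for k in ["drawer_left_face","drawer_right_face","lid_push"]:
        r=ctrl.landmark_of(k,n); print(n,k,proj(w(p,q[k]),n)[0].round(1),[(x["uv"],x["p"]) for x in r[:1]])
    for k in ("cup","stapler","stamp","tape"):
        r=ctrl.landmark_of(k,n); print(k,[np.round(x["uv"],1).tolist() for x in r[:1]])
    def L(P): cv2.polylines(im,[np.round(proj(w(p,P),n)*2+.5).astype(int).reshape(-1,1,2)],True,(0,255,0),1)
    for y in(62,-62): L([[-87,y-60.5,7],[-87,y+60.5,7],[-87,y+60.5,59],[-87,y-60.5,59]])
    L([lidpt(0,a,b,10) for a,b in((0,-125),(160,-125),(160,125),(0,125))])
    c=proj(w(p,[0,0,50]),n)[0]*2; x,y=int(c[0]-300),int(max(c[1]-250,0))
    cv2.imwrite(f"pics/{n}4.png",im[y:y+500,x:x+600])
E
```

```text
t 20.3333 tip chest [ -44.  -395.   264.7] yaw err deg -0.09 zax [-0.     0.001 -1.   ] F [0.3 0.3 0.4] w 1.1
side drawer_left_face [354.  247.4] [([350.4, 244.9], 0.7)]
side drawer_right_face [378.3 210.4] [([378.1, 213.4], 0.58)]
side lid_push [358.5 200.4] [([357.6, 200.9], 0.8)]
cup [[403.3, 194.9]]
stapler [[240.6, 292.3]]
stamp []
tape [[312.8, 329.9]]
top drawer_left_face [272.8 238.9] [([275.4, 238.4], 0.68)]
top drawer_right_face [328.4 249.2] [([330.7, 245.7], 0.49)]
top lid_push [301.6 233.2] [([303.6, 230.3], 0.61)]
cup [[386.1, 265.2]]
stapler [[225.7, 166.7]]
stamp [[400.1, 192.2]]
tape [[209.6, 228.6]]
```

View pics/side4.png

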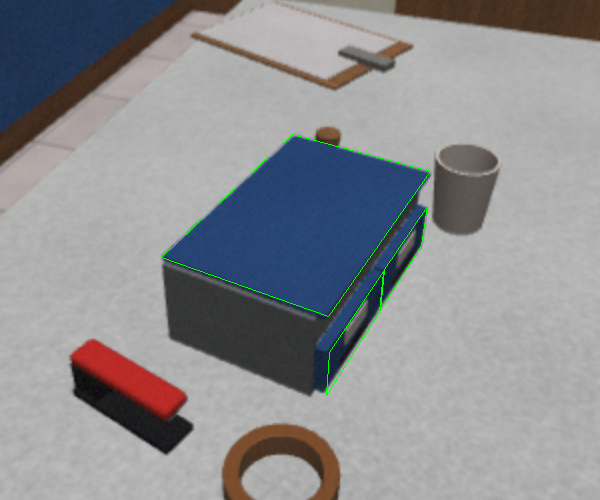

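View pics/top4.png

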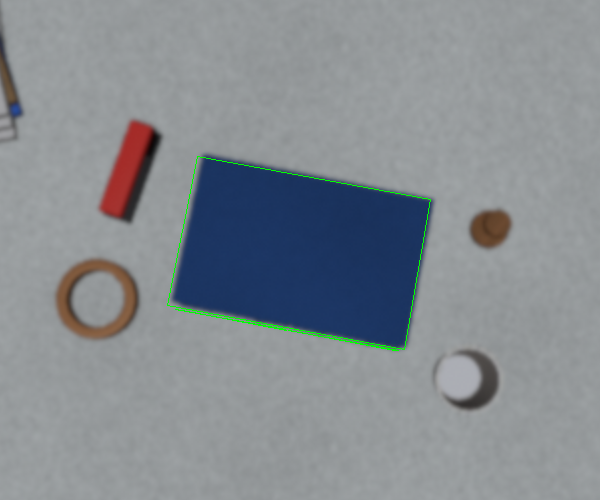

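The lid outline matches the shut lid in both pictures. The blue fronts sit flush, and the cup, stapler, stamp and tape are where they were.

```bash
python3 -c "
from workcell import ctrl
print(ctrl.close_job())"
```

```text
the job is handed in; nothing more can be done
None
```

Both drawers are pushed home and the lid lies flat on the chest; I handed the job in at about 21 s of the 61 s allowed. I used only the closed fingertips, on the outside faces.

**Drawers:** each slid in with about 2 N of friction. Both came to a hard stop within 1 mm of each other, with 13–16 N at the end.

**Lid:** I swung it down along its arc from behind with light contact. It seated with the fingertip at z = 100 mm, the shut height, and a final press of about 29 N at the wrist.

**Last checks:**
- **Lid and fronts:** in both cameras the lid edges matched the shut outline to about 1–2 px. The drawer fronts matched about as well in the side view; the lid hides them in the top view.
- **Points found by the networks:** they agreed to about 4–5 px, which is their usual scatter.
- **Objects beside the chest:** the cup, stapler, stamp and tape look unmoved in both pictures. The network did not find the stamp in the final side view, and its first side-view reading of the stamp was wrong (it landed on the chest), so I relied on the pictures and the top camera for that one.
- **Arm:** it was clear of everything at hand-in.

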